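# Load the full gas cartridge into the bench burner

### The arm

A 6-joint arm with a two-finger parallel gripper is mounted at the origin on the work surface. World frame = base frame: x ahead of the robot, y to its left, z up, the work surface at z = 0. Lengths are in m, angles in rad, forces in N, time in s.
With the tool pointing down it reaches from about 0.35 to 0.8 m from the base axis. Payload 7.3 kg.
Tool frame: the origin (TCP) lies at the centre of the arm's flange, where the gripper is bolted on; the fingertips stand 173 mm ahead of it and the grasp point (between the pads) lies 155 mm ahead of it; z points along the fingers, y is the line along which they close (so a half turn about z gives the same grasp; the last joint's range is limited). The gripper opens to 85 mm and grips with 20 to 120 N. Pads are 22 mm wide; open, the fingers measure 114 mm over their backs; the gripper's body (76 mm by 85 mm) begins 54 mm behind the grasp point. The pads swing forward as they close: fully open they stand 13 mm farther back than shut.
Start: joints at [1.018, 0.342, 1.524, -0, 1.275, -0.146], TCP at [0.208, 0.482, 0.405] pointing down, gripper open.
Joint ranges: [-2.53, 2.53], [-0.77, 2.02], [0.04, 2.7], [-1, 4.14], [0.28, 2.66], [-3.11, 3.11]. Speed limits (rad/s): [2.57, 2.57, 3.14, 3.14, 3.14, 3.14].

### API

Orientations are given as [roll, pitch, yaw] about the fixed x, y, z axes, in that order (R = Rz(yaw) Ry(pitch) Rx(roll)).
In Python, from cell import env, eyes gives the robot as it stands. The module is installed in compiled form; this text tells all that it offers.
- The arm moves only by the tool play_rows, never from a script. Its argument "series" is a list of rows, each a list of 6 numbers: the shift along the world's x, y, z in cm, then the turn, a rotation vector about the world's x, y, z in degrees. A call has 1 to 5 rows; each row shifts and turns the commanded pose from where the row before left it; what a row does not reach is not made up. A row lasts 1/10 s, in which the tool goes at most 50 mm and 8.59 degrees, less where a joint would pass 70% of its speed; a pose out of reach is approached as far as the arm can. A call is refused whole if a number of a shift passes 5 or a number of a turn 8.59, either way. A call with a gripper value outside its range is refused whole. "fingers" is the finger opening in cm, from 0 to 8.54, set as the call begins (left out, the last holds). The fingers move at their own pace and stop on an object; the grip force is fixed at half the most. Time passes only in rows, so rows that do not move let the fingers close. It gives the time, the measured TCP pose, the force, the opening and the grip force at its end, in the units of the state.
- env.get_state(): the state, without advancing time (a new reading comes with each control period).
- eyes.get_image(name): name is "scene" or "top"; returns a dict with "color" (400x640x3 uint8, red, green, blue), "fx", "fy", "cx", "cy" (pixels), "k1" (the pictures are not rectified: a ray, as slopes to the right and down, at radius r is drawn at 1 + k1 r^2 times it, then the intrinsics apply), "pose" (4x4, takes a point from camera to world coordinates). Camera axes: x right, y up, looking along -z (the intrinsics and any distortion apply to the point x, -y, -z); pixel columns grow to the right and rows downward; lengths in m; the calibration is good to about 2 mm. A picture is of the moment at which its call begins. There is no depth.
- env.hand_in(): hands the job in; it is judged then, once.
The state is a dict: "time": time; "q": joint angles; "joint_vel": joint speeds; "effort": joint torques, N m; "eef_pos": TCP position; "tcp_rot": TCP orientation; "ft_force": force on the tool from outside, world axes, zero at the start; "torque": the same for the moment, N m; "opening": opening from 0.0 (shut) to 1.0 (fully open); "gripper_force": force on a finger pad.
Only numpy, scipy, OpenCV 4.12 (cv2) and the standard library are available. Lean on these libraries where they do the work, as an engineer would, in place of code of your own. Each camera call takes 0.05 s, during which the arm holds its last target. There are 200 camera calls.

### The job

Two gas cartridges that look alike lie in the rack; one is full, the other nearly spent. Lift each one clear of the rack in turn to feel which is the heavier, leaving the spent one in the rack, then lay the full one in the burner's bay (nozzle to the front, notch up, as it lies in the rack), let go of it and press the lock lever fully down so that the cartridge is home on the valve. Handle it gently, do not force the lever or ram the cartridge, and leave everything else on the bench where it is.

Things in the scene. Friction and masses are not known exactly. Their poses are not given: they have to be found in the camera images.
- cartridge_p: closed gas can lying down, white, 66 mm diameter, 186 long. Two alike: one full (0.3 kg or more), one nearly spent (under 0.2 kg). Origin: on its axis at mid-body. Own x along the axis: flat base at +80 mm, shoulder -75, 38 mm collar -90 to -94, end of 9 mm nozzle -106. Own z: to the black collar notch (up). In the rack the nozzle points to the robot. Grip across the diameter, from above
- cartridge_q: closed gas can lying down, white, 66 mm diameter, 186 long. Two alike: one full (0.3 kg or more), one nearly spent (under 0.2 kg). Origin: on its axis at mid-body. Own x along the axis: flat base at +80 mm, shoulder -75, 38 mm collar -90 to -94, end of 9 mm nozzle -106. Own z: to the black collar notch (up). In the rack the nozzle points to the robot. Grip across the diameter, from above
- rack: fixed plywood rack, board 150 x 236 x 12 mm, with two grooves of sloped wooden seats, each carrying one lying cartridge. Origin: centre of the board's underside on the bench; x along the grooves, y across, z up. A resting cartridge's axis is 49 mm above the bench; seats (x = -42, +52 mm) reach 29 mm high; a cartridge lowered up to 8 mm to one side centres itself
- groove_left (a point): rack: where the origin of a cartridge rests in the left groove (rack y = +62 mm, z = 49 mm), middle of its length; axes as the rack
- groove_right (a point): rack: the same for the right groove (rack y = -62 mm, z = 49 mm)
- stove: fixed cassette gas burner, grey, 270 mm deep (x), 250 wide (y). Origin: centre of its underside on the bench; -x is its front (knob, lever), facing the robot, y left, z up. Left of y = -4 mm: burner housing, 72 mm high, pan supports to 101. Right: open cartridge bay along x, outer wall at y = -124 mm only 30 mm high, front and rear panels 74 high
- bay_home (a point): burner: where a cartridge's origin lies when locked home: on the bay axis (burner x = -2, y = -70, z = 52 mm); axes as the burner. Saddles at burner x = -42 and +52 mm, 32 mm high, carry and centre it. Lever up, there are 14 mm of end play (12 at lever 0.06): the cartridge drops in with its origin 4 to 18 mm behind this point (+x), best 11 mm; it rests at this height
- push_face (a point): burner: centre of the front face of the push plate (20 mm disc), at the rear end of the bay on its axis; burner x = +96 mm with the lever up. The lever moves it 36 mm per rad to the front (-x): it slides the cartridge along the saddles by its base and presses the nozzle onto the valve, 18 mm in all
- lever_pad (a point): burner: centre of the top face of the lock lever's black pad (26 mm along x, 28 wide), its centre 43 mm in front of the front panel, near the burner's right corner (burner y = -105 mm). Turns with the lever: 68 mm above the bench when up, 38 when fully down. Press it down from above with shut fingers
- lock_lever (a joint): lock lever, rad: 0 = up (released), 0.5 = fully down (locked) on a rigid stop. Level pivot 60 mm behind the pad. Starts at 0 to 0.06. Stiff pivot (about 4 N at the pad): stays where left; with the valve's load 8 to 12 N at the pad near the end. More than 25 N forces it
- valve (a joint): spring-loaded valve in the governor at the front end of the bay (20 mm brass disc, face at burner x = -104 mm when free): how far the nozzle presses it in, m; 0 = free, about 0.004 with the cartridge locked home. Spring 1000 N/m with 2 N preload
- pan: small aluminium pan for warming setter's lac, 96 mm across, 26 mm high, black handle towards the burner's +y; it stands on the burner's pan supports, its bottom 101 mm above the bench. Origin: centre of its bottom. To be left alone
- stick_a: mushroom-shaped wooden setting stick standing on its flat head, 40 mm across, 73 mm high, behind the rack. Origin: centre of its underside. To be left alone
- stick_b: second setting stick, the same size, darker wood, also behind the rack. Origin: centre of its underside. To be left alone
- tweezers: steel tweezers 130 mm long, 8 mm high, lying in front of the rack; own x runs along them. Origin: middle, at the bench. To be left alone
- brush: brass brush with a wooden handle, 180 mm long, 22 mm high, lying in front of the burner's knob; own x runs along it. Origin: middle, at the bench. To be left alone
- soft_block: cork sanding block 60 x 45 x 30 mm lying to the right of the burner. Origin: centre of its underside. To be left alone
- bay_cover: the burner's lift-off bay cover, a grey sheet channel 240 x 60 x 23 mm, lying to the left of the burner; own x runs along it. Origin: centre of its underside. To be left alone
Mind the look-alikes: they are no part of the job. What is shaped like the cartridge_q but blue or yellow is not meant.

How it is judged:
By the outcome, as a careful person would: the job done as asked, in the order asked, and still so for the second after the job is handed in, with the robot touching nothing.
It also fails if it takes over 72 s, if anything falls off the work surface, if the arm or the gripper's body presses on something with over 40 N, if the wrist force passes 120 N, or if a joint passes its speed limit or range.

## Working session

There is one attempt and no reset: what is moved stays moved. The work goes in short steps, Python scripts to look and compute and a tool call to move; the robot and the scene stay as the last step left them, time stands still between calls to the robot, and variables do not carry over. Pictures are saved under pics/ and viewed, at most 10 in all, crops included, and the job is handed in when it is done.

Besides the shell and the picture viewer there is one more tool, called after "Request:" by a JSON object that holds its "method" and its "body". play_rows: Moves the arm, as the interface text tells. Its arguments: {"type":"object","properties":{"series":{"type":"array","items":{"type":"array","items":{"type":"number"}}},"fingers":{"type":"number"}},"required":["series"]}

```bash
mkdir -p pics; cat > h.py <<'E'
import numpy as np, cv2
from cell import env, eyes
def K(i): return np.array([[i["fx"],0,i["cx"]],[0,i["fy"],i["cy"]],[0,0,1.]])
def ray(i,u,v):
    p=cv2.undistortPoints(np.array([[[u,v]]],float),K(i),np.array([i["k1"],0,0,0,0.]))[0,0]
    P=np.array(i["pose"]); return P[:3,3],P[:3,:3]@np.array([p[0],-p[1],-1.])
def onz(i,u,v,z):
    o,d=ray(i,u,v); return o+d*(z-o[2])/d[2]
def proj(i,X):
    P=np.array(i["pose"]); c=P[:3,:3].T@(np.array(X,float)-P[:3,3])
    x,y=c[0]/-c[2],-c[1]/-c[2]; f=1+i["k1"]*(x*x+y*y)
    return np.array([i["fx"]*x*f+i["cx"],i["fy"]*y*f+i["cy"]])
def grab(n,out):
    i=eyes.get_image(n); cv2.imwrite(out,i["color"][:,:,::-1]); return i
E
python3 - <<'E'
from h import *
import pickle
s=env.get_state(); print({k:np.round(v,3) for k,v in s.items()})
for n in("scene","top"):
    i=grab(n,f"pics/{n}0.png"); pickle.dump(i,open(n+"0.pkl","wb")); print(n,i["fx"],i["cx"],i["cy"],i["k1"],np.round(i["pose"],3).tolist())
E
```

```text
{'time': np.float64(0.0), 'q': array([ 1.018,  0.343,  1.525, -0.   ,  1.275, -0.146]), 'joint_vel': array([ 0.001, -0.001,  0.   , -0.001,  0.001, -0.001]), 'effort': array([ 0.0000e+00, -4.3367e+01, -2.4602e+01, -0.0000e+00,  8.0000e-03,
        0.0000e+00]), 'eef_pos': array([0.208, 0.482, 0.404]), 'tcp_rot': array([-3.14 , -0.   ,  2.735]), 'ft_force': array([-0.438,  0.888, -0.613]), 'torque': array([-0.024, -0.038, -0.   ]), 'gripper_force': np.float64(0.0), 'opening': np.float64(0.997)}
scene 375.340784755165 318.9816314611727 204.7632549110971 0.00723800464462331 [[0.728, -0.561, 0.394, 0.911], [0.685, 0.584, -0.435, -0.524], [0.014, 0.587, 0.81, 0.955], [0.0, 0.0, 0.0, 1.0]]
top 515.7346827576716 326.1492184824483 195.75220496453446 -0.007827808511118896 [[-0.028, 0.988, -0.151, 0.252], [-1.0, -0.028, 0.001, -0.032], [-0.004, 0.151, 0.989, 1.671], [0.0, 0.0, 0.0, 1.0]]
```

View pics/top0.png

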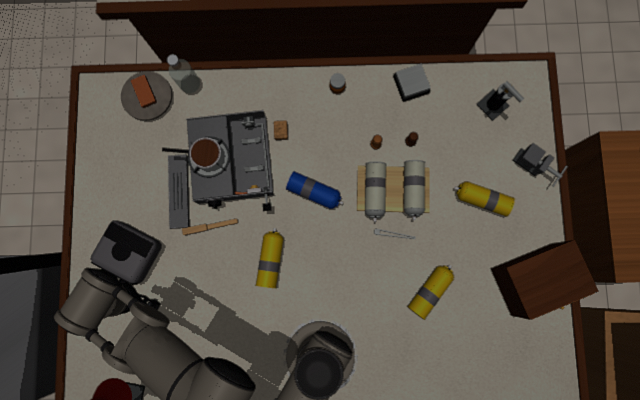

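View pics/scene0.png

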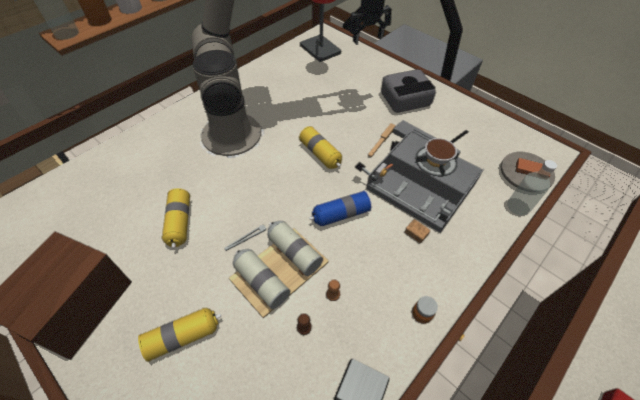

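The top view shows the rack around (394,189), with white cartridges at about (375,190) and (414,188). The burner is around (230,157), the lever pad near (267,206), and a blue look-alike lies between the rack and burner. I'll zoom in on both areas.

```bash
python3 - <<'E'
import cv2
a=cv2.imread("pics/top0.png")
l=cv2.resize(a[100:222,180:290],None,fx=4.4,fy=4.4,interpolation=cv2.INTER_CUBIC)  # 484x537
r=cv2.resize(a[150:231,350:440],None,fx=3.4,fy=3.4,interpolation=cv2.INTER_CUBIC) #306x275
import numpy as np
o=np.zeros((540,792,3),np.uint8); o[:l.shape[0],:l.shape[1]]=l; o[:r.shape[0],485:485+r.shape[1]]=r
cv2.imwrite("pics/crop1.png",cv2.convertScaleAbs(o,alpha=1.5))
E
```

```text
(no output)
```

View pics/crop1.png

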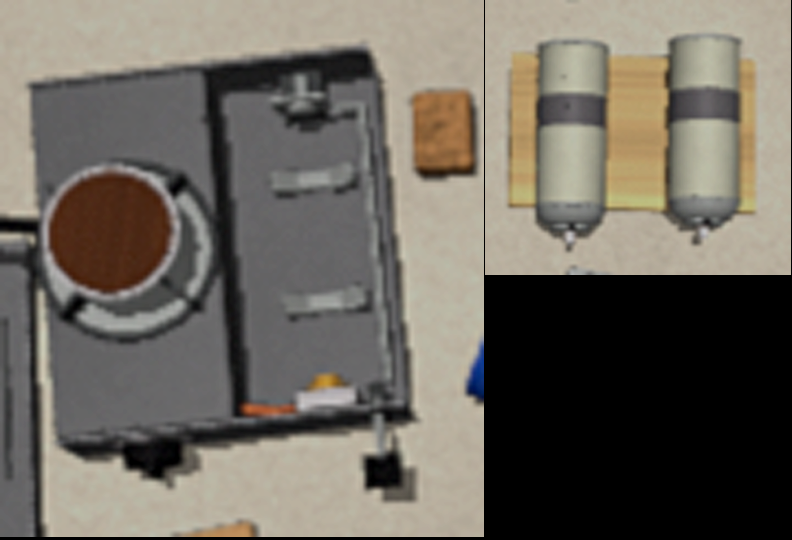

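The crop shows both saddles at about (313,180) and (325,300), the valve at (326,381), the pad at (383,470) and the push plate at about (303,100). The rack corners are clear, and both nozzles point toward the robot. Next I'll fit the poses.

```bash
cat > fit.py <<'E'
from h import *
import pickle
from scipy.optimize import least_squares
i=pickle.load(open("top0.pkl","rb")); sc=pickle.load(open("scene0.pkl","rb"))
L=lambda u,v:(180+(u+.5)/4.4-.5,100+(v+.5)/4.4-.5)
R=lambda u,v:(350+(u-485+.5)/3.4-.5,150+(v+.5)/3.4-.5)
def fit(obs,x0):
    def res(p,full=0):
        c,s=np.cos(p[2]),np.sin(p[2])
        r=[proj(i,[p[0]+c*m[0]-s*m[1],p[1]+s*m[0]+c*m[1],m[2]])-uv for m,uv in obs]
        return np.array(r) if full else np.ravel(r)
    q=least_squares(res,x0,loss="soft_l1").x; return q,res(q,1)
def at(p,x,y,z): c,s=np.cos(p[2]),np.sin(p[2]); return np.array([p[0]+c*x-s*y,p[1]+s*x+c*y,z])
st=[((-.042,-.070,.03),L(327,299)),((.052,-.070,.03),L(314,180)),((-.178,-.105,.068),L(383,469)),
    ((.135,-.125,.074),L(368,48)),((.135,.125,.072),L(30,84)),((-.104,-.070,.052),L(326,377))]
S,r=fit(st,[.5,.2,0]); print("stove",S.round(4),np.degrees(S[2]).round(2)); print(r.round(2))
rk=[((.075,.118,.012),R(511,53)),((-.075,.118,.012),R(509,206)),((-.075,-.118,.012),R(755,213)),((.075,-.118,.012),R(755,60))]
Q,r=fit(rk,[.5,-.15,0]); print("rack",Q.round(4),np.degrees(Q[2]).round(2)); print(r.round(2))
if __name__=="__main__":
    print("grooves",at(Q,0,.062,.049),at(Q,0,-.062,.049)); print("noz exp",at(Q,-.106,.062,.049),at(Q,-.106,-.062,.049))
    print("noz meas",onz(i,*R(571,247),.049),onz(i,*R(699,242),.049))
    hsv=cv2.cvtColor(i["color"],cv2.COLOR_RGB2HSV); print("px",[i["color"][int(v),int(u)] for u,v in (R(570,70),R(570,110),R(630,130),R(520,20))])
    # dark bands: centre of cylinder top line, z=.082
    for u,v in (R(572,108),R(705,104)): print("band@.049",onz(i,u,v,.049))
    # silhouette edges at mid rows
    for v,a,b in ((70,538,607),(160,538,606),(65,669,740),(160,671,739)):
        A,B=onz(i,*R(a,v),.049),onz(i,*R(b,v),.049); print("edge mid",(A+B)/2,"w",np.linalg.norm(A-B))
    print("home",at(S,-.002,-.07,.052),"drop",at(S,.009,-.07,.052),"pad",at(S,-.178,-.105,.068))
    for nm,X in dict(pad=at(S,-.178,-.105,.068),home=at(S,-.002,-.07,.03),g1=at(Q,-.106,.062,.049),g2=at(Q,-.106,-.062,.049),rk=at(Q,.075,.118,.012)).items(): print(nm,"scene px",proj(sc,X).round(1))
E
python3 fit.py
```

```text
stove [0.6356 0.2739 0.0843] 4.83
[[-0.5   0.5 ]
 [-0.15 -0.41]
 [ 0.09  0.4 ]
 [ 0.25 -0.73]
 [-0.21 -0.19]
 [ 0.51  0.31]]
rack [ 0.522  -0.2515 -0.0566] -3.24
[[-0.03 -0.14]
 [-0.33  0.2 ]
 [ 0.21  0.16]
 [ 0.14 -0.24]]
grooves [ 0.52553522 -0.18958574  0.049     ] [ 0.51851626 -0.31338692  0.049     ]
noz exp [ 0.41970517 -0.18358566  0.049     ] [ 0.41268621 -0.30738684  0.049     ]
noz meas [ 0.40995187 -0.184434    0.049     ] [ 0.41120943 -0.30342446  0.049     ]
px [array([122, 121, 107], dtype=uint8), array([64, 61, 63], dtype=uint8), array([123, 101,  68], dtype=uint8), array([120, 115, 103], dtype=uint8)]
band@.049 [ 0.54089894 -0.19092862  0.049     ]
band@.049 [ 0.54112545 -0.31601086  0.049     ]
edge mid [ 0.57724756 -0.19294705  0.049     ] w 0.06503253282451689
edge mid [ 0.49153146 -0.18882769  0.049     ] w 0.06358731864495748
edge mid [ 0.5784711  -0.31755911  0.049     ] w 0.06694260306307905
edge mid [ 0.48796527 -0.31313968  0.049     ] w 0.06358311310725172
home [0.63952525 0.20398634 0.052     ] drop [0.65048617 0.20491272 0.052     ] pad [0.46709807 0.15428858 0.068     ]
pad scene px [359.5 165.4]
home scene px [411.  193.7]
g1 scene px [270.8 224.8]
g2 scene px [235.4 250.9]
rk scene px [328.5 260.2]
```

```bash
python3 - <<'E'
from fit import *
for nm,n,b in (("left",R(571,245),R(573,41)),("right",R(699,240),R(705,36))):
    N=onz(i,*n,.049); B=onz(i,*b,.080); u=np.array([np.cos(Q[2]),np.sin(Q[2]),0])
    print(nm,"origin from nozzle",(N+.106*u).round(4),"from base",(B-.080*u).round(4),"len",np.linalg.norm((B-N)[:2]).round(4))
# scene-view: line mask of band for nozzle check
E
sed -i '/^S,r=/s/; print.*$//;/^Q,r=/s/; print("rack.*$//' fit.py
```

```text
stove [0.6356 0.2739 0.0843] 4.83
[[-0.5   0.5 ]
 [-0.15 -0.41]
 [ 0.09  0.4 ]
 [ 0.25 -0.73]
 [-0.21 -0.19]
 [ 0.51  0.31]]
rack [ 0.522  -0.2515 -0.0566] -3.24
[[-0.03 -0.14]
 [-0.33  0.2 ]
 [ 0.21  0.16]
 [ 0.14 -0.24]]
left origin from nozzle [ 0.5176 -0.1905  0.049 ] from base [ 0.5185 -0.187   0.08  ] len 0.1867
right origin from nozzle [ 0.5189 -0.3095  0.049 ] from base [ 0.5197 -0.3095  0.08  ] len 0.1868
```

Request:
{"method": "play_rows", "body": {"series": [[4, -5, 0, 0, 0, 7], [4, -5, 0, 0, 0, 7], [4, -5, 0, 0, 0, 6], [4, -5, 0, 0, 0, 0], [3, -5, 0, 0, 0, 0]], "fingers": 8.54}}

```text
time: 0.6
eef_pos: [0.3591, 0.282, 0.4045]
tcp_rot: [3.142, 0.0, 3.083]
ft_force: [0.6, 0.9, 0.9]
opening: 1.002
gripper_force: 0.0
```

Request:
{"method": "play_rows", "body": {"series": [[3, -5, -1, 0, 0, 0], [3, -5, -1, 0, 0, 0], [3, -5, -1, 0, 0, 0], [2, -5, -1, 0, 0, 0], [0, 0, 0, 0, 0, 0]]}}

```text
time: 1.1
eef_pos: [0.454, 0.1065, 0.3688]
tcp_rot: [-3.14, -0.002, 3.076]
ft_force: [-0.5, -0.0, 0.5]
opening: 1.0
gripper_force: 0.0
```

Request:
{"method": "play_rows", "body": {"series": [[0, -5, 0, 0, 0, 0], [0, -5, 0, 0, 0, 0], [0, -4, 0, 0, 0, 0], [0, 0, 0, 0, 0, 0], [0, 0, 0, 0, 0, 0]]}}

```text
time: 1.6
eef_pos: [0.4522, -0.0289, 0.3701]
tcp_rot: [3.141, -0.001, 3.08]
ft_force: [-0.3, -0.4, 0.0]
opening: 0.999
gripper_force: 0.0
```

Request:
{"method": "play_rows", "body": {"series": [[1.6, -4, 0, 0, 0, 0], [1.6, -4, 0, 0, 0, 0], [1.6, -4, 0, 0, 0, 0], [1.6, -4, 0, 0, 0, 0], [0.2, 0, 0, 0, 0, 0]]}}

```text
time: 2.1
eef_pos: [0.52, -0.1909, 0.3697]
tcp_rot: [-3.141, 0.001, 3.081]
ft_force: [0.9, 0.9, 0.2]
opening: 1.002
gripper_force: 0.0
```

Request:
{"method": "play_rows", "body": {"series": [[0, 0, -4, 0, 0, 0], [0, 0, -4, 0, 0, 0], [0, 0, 0, 0, 0, 0], [0, 0, 0, 0, 0, 0]]}}

```text
time: 2.5
eef_pos: [0.5188, -0.1872, 0.2907]
tcp_rot: [3.141, -0.001, 3.084]
ft_force: [-0.0, -1.3, 0.9]
opening: 1.002
gripper_force: 0.0
```

```bash
python3 - <<'E'
from h import *
import pickle
s=env.get_state(); print(s["eef_pos"],s["tcp_rot"])
t=grab("top","pics/t1.png"); c=grab("scene","pics/s1.png")
a=cv2.imread("pics/t1.png")[130:250,330:470]; b=cv2.imread("pics/s1.png")[170:320,200:370]
o=np.zeros((600,800,3),np.uint8); a=cv2.resize(a,(400,343),interpolation=2); b=cv2.resize(b,(400,353),interpolation=2)
o[:343,:400]=a;o[:353,400:]=b; cv2.imwrite("pics/c2.png",o[:360])
E
```

```text
[ 0.51882897 -0.18722974  0.29067036] [ 3.14070134e+00 -1.05197759e-03  3.08438172e+00]
```

View pics/c2.png

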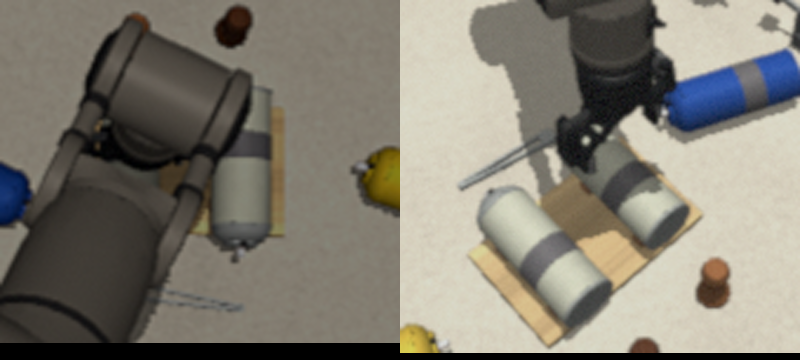

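The top camera is blocked by the arm. In the scene view, the fingers straddle the left cartridge at crop (620,170), and the blue look-alike is clear to the side. Descending now.

Request:
{"method": "play_rows", "body": {"series": [[-0.1, -0.3, -3, 0, 0, 0], [0, 0, -2, 0, 0, 0], [0, 0, -1.5, 0, 0, 0], [0, 0, 0, 0, 0, 0]]}}

```text
time: 3.0
eef_pos: [0.5175, -0.1915, 0.2254]
tcp_rot: [3.141, -0.0, 3.083]
ft_force: [0.1, 1.2, 0.3]
opening: 0.998
gripper_force: 0.0
```

Request:
{"method": "play_rows", "body": {"series": [[0, 0, -1, 0, 0, 0], [0, 0, -1, 0, 0, 0], [0, 0, -0.7, 0, 0, 0], [0, 0, 0, 0, 0, 0]]}}

```text
time: 3.4
eef_pos: [0.5171, -0.1917, 0.1974]
tcp_rot: [3.141, -0.001, 3.082]
ft_force: [0.3, -0.2, 1.0]
opening: 0.999
gripper_force: 0.0
```

Request:
{"method": "play_rows", "body": {"series": [[0, 0, 0, 0, 0, 0], [0, 0, 0, 0, 0, 0], [0, 0, 0, 0, 0, 0], [0, 0, 0, 0, 0, 0]], "fingers": 6.2}}

```text
time: 3.8
eef_pos: [0.5176, -0.1899, 0.1992]
tcp_rot: [3.138, 0.0, 3.082]
ft_force: [-0.1, 11.6, 7.2]
opening: 0.752
gripper_force: 64.9
```

Request:
{"method": "play_rows", "body": {"series": [[0, 0.15, 0.1, 0, 0, 0], [0, 0, 0.2, 0, 0, 0], [0, 0, 0.5, 0, 0, 0], [0, 0, 1, 0, 0, 0], [0, 0, 1, 0, 0, 0]]}}

```text
time: 4.3
eef_pos: [0.5174, -0.1906, 0.2271]
tcp_rot: [-3.141, 0.0, 3.082]
ft_force: [0.9, -0.1, -1.1]
opening: 0.755
gripper_force: 66.2
```

Request:
{"method": "play_rows", "body": {"series": [[0, 0, 1.5, 0, 0, 0], [0, 0, 1, 0, 0, 0], [0, 0, 0, 0, 0, 0], [0, 0, 0, 0, 0, 0], [0, 0, 0, 0, 0, 0]]}}

```text
time: 4.8
eef_pos: [0.5171, -0.1903, 0.2507]
tcp_rot: [3.141, -0.001, 3.082]
ft_force: [0.4, 0.2, -1.7]
opening: 0.756
gripper_force: 66.2
```

Request:
{"method": "play_rows", "body": {"series": [[0, 0, 0, 0, 0, 0], [0, 0, 0, 0, 0, 0], [0, 0, 0, 0, 0, 0]]}}

```text
time: 5.1
eef_pos: [0.5173, -0.1903, 0.2509]
tcp_rot: [3.141, -0.001, 3.082]
ft_force: [-0.4, 0.2, -2.2]
opening: 0.755
gripper_force: 66.2
```

Request:
{"method": "play_rows", "body": {"series": [[0, 0, 0, 0, 0, 0]]}}

```text
time: 5.2
eef_pos: [0.5173, -0.1903, 0.251]
tcp_rot: [3.141, -0.0, 3.082]
ft_force: [0.3, -0.5, -1.7]
opening: 0.754
gripper_force: 66.2
```

Request:
{"method": "play_rows", "body": {"series": [[0, 0, 0, 0, 0, 0]]}}

```text
time: 5.3
eef_pos: [0.5174, -0.1903, 0.2511]
tcp_rot: [3.141, -0.0, 3.082]
ft_force: [0.3, -0.7, -2.0]
opening: 0.754
gripper_force: 66.2
```

```bash
python3 - <<'E'
from h import *
import pickle
s=env.get_state(); print({k:np.round(s[k],3) for k in("eef_pos","ft_force","torque","effort","opening")})
grab("scene","pics/s2.png")
F=[]
for k in range(20):
    eyes.get_image("scene"); F.append(env.get_state()["ft_force"])
print(np.mean(F,0),np.std(F,0))
E
```

```text
{'eef_pos': array([ 0.517, -0.19 ,  0.251]), 'ft_force': array([ 0.276, -0.74 , -1.984]), 'torque': array([ 0.028, -0.002, -0.031]), 'effort': array([-1.0000e-03, -4.9701e+01, -1.9958e+01,  0.0000e+00,  1.0000e-03,
       -0.0000e+00]), 'opening': np.float64(0.754)}
[ 0.01104723  0.03412677 -1.37013471] [0.58112035 0.54236333 0.40371094]
```

The left one weighs about 1.4 N (0.14 kg), so it's probably the spent one. I'll set it back and weigh the other.

Request:
{"method": "play_rows", "body": {"series": [[0, 0, -1.5, 0, 0, 0], [0, 0, -1.5, 0, 0, 0], [0, 0, -1, 0, 0, 0], [0, 0, -0.5, 0, 0, 0], [0, 0, 0, 0, 0, 0]]}}

```text
time: 6.85
eef_pos: [0.5173, -0.1903, 0.2057]
tcp_rot: [3.141, -0.001, 3.082]
ft_force: [-1.2, 1.2, -0.1]
opening: 0.756
gripper_force: 66.3
```

Request:
{"method": "play_rows", "body": {"series": [[0, 0, -0.3, 0, 0, 0], [0, 0, -0.2, 0, 0, 0], [0, 0, -0.2, 0, 0, 0], [0, 0, 0, 0, 0, 0]]}}

```text
time: 7.25
eef_pos: [0.5175, -0.1903, 0.2]
tcp_rot: [-3.141, 0.001, 3.082]
ft_force: [-0.3, 1.7, 3.8]
opening: 0.758
gripper_force: 66.3
```

Contact at z 0.200. I'll release and move to the right groove.

Request:
{"method": "play_rows", "body": {"series": [[0, 0, 0, 0, 0, 0], [0, 0, 0, 0, 0, 0], [0, 0, 0, 0, 0, 0], [0, 0, 0, 0, 0, 0]], "fingers": 8.54}}

```text
time: 7.65
eef_pos: [0.5174, -0.1904, 0.1992]
tcp_rot: [3.142, -0.0, 3.082]
ft_force: [-0.1, -0.6, -0.6]
opening: 0.995
gripper_force: 0.0
```

Request:
{"method": "play_rows", "body": {"series": [[0, 0, 1.5, 0, 0, 0], [0, 0, 3, 0, 0, 0], [0, 0, 4, 0, 0, 0], [0, 0, 2, 0, 0, 0], [0, 0, 0, 0, 0, 0]]}}

```text
time: 8.15
eef_pos: [0.5181, -0.1907, 0.3075]
tcp_rot: [-3.139, 0.006, 3.083]
ft_force: [0.4, -0.3, -0.9]
opening: 1.003
gripper_force: 0.0
```

Request:
{"method": "play_rows", "body": {"series": [[0.1, -4, 0, 0, 0, 0], [0.1, -4, 0, 0, 0, 0], [0, -4, 0, 0, 0, 0], [0, -0.3, 0, 0, 0, 0], [0, 0, 0, 0, 0, 0]]}}

```text
time: 8.65
eef_pos: [0.5188, -0.3141, 0.3026]
tcp_rot: [3.14, -0.002, 3.08]
ft_force: [0.3, 0.2, -1.0]
opening: 1.004
gripper_force: 0.0
```

Request:
{"method": "play_rows", "body": {"series": [[0, 0, -3, 0, 0, 0], [0, 0, -2.5, 0, 0, 0], [0, 0, -2, 0, 0, 0], [0, 0, 0, 0, 0, 0]]}}

```text
time: 9.05
eef_pos: [0.5186, -0.3111, 0.2258]
tcp_rot: [3.137, -0.006, 3.084]
ft_force: [-0.1, 0.6, 0.6]
opening: 1.0
gripper_force: 0.0
```

Request:
{"method": "play_rows", "body": {"series": [[0, 0, -1.2, 0, 0, 0], [0, 0, -1, 0, 0, 0], [0, 0, -0.6, 0, 0, 0], [0, 0, 0, 0, 0, 0]]}}

```text
time: 9.45
eef_pos: [0.5192, -0.3131, 0.2005]
tcp_rot: [3.141, -0.001, 3.082]
ft_force: [-0.3, 0.1, -0.2]
opening: 0.999
gripper_force: 0.0
```

Request:
{"method": "play_rows", "body": {"series": [[0, 0, 0, 0, 0, 0], [0, 0, 0, 0, 0, 0], [0, 0, 0, 0, 0, 0], [0, 0, 0, 0, 0, 0]], "fingers": 6.2}}

```text
time: 9.85
eef_pos: [0.5195, -0.3135, 0.2022]
tcp_rot: [-3.141, 0.001, 3.082]
ft_force: [-0.9, 0.5, 6.5]
opening: 0.757
gripper_force: 66.5
```

Request:
{"method": "play_rows", "body": {"series": [[0, 0, 0.2, 0, 0, 0], [0, 0, 0.3, 0, 0, 0], [0, 0, 0.5, 0, 0, 0], [0, 0, 1, 0, 0, 0], [0, 0, 1, 0, 0, 0]]}}

```text
time: 10.35
eef_pos: [0.5193, -0.3134, 0.2319]
tcp_rot: [3.141, -0.0, 3.082]
ft_force: [0.6, -0.1, -4.3]
opening: 0.758
gripper_force: 66.9
```

Request:
{"method": "play_rows", "body": {"series": [[0, 0, 1.5, 0, 0, 0], [0, 0, 1, 0, 0, 0], [0, 0, 0, 0, 0, 0], [0, 0, 0, 0, 0, 0], [0, 0, 0, 0, 0, 0]]}}

```text
time: 10.85
eef_pos: [0.5191, -0.3132, 0.2556]
tcp_rot: [3.141, -0.001, 3.082]
ft_force: [-0.8, 0.3, -3.4]
opening: 0.753
gripper_force: 66.9
```

```bash
python3 - <<'E'
from h import *
grab("scene","pics/s3.png")
F=[]
for k in range(16):
    eyes.get_image("scene"); s=env.get_state(); F.append(s["ft_force"])
print(np.mean(F,0),np.std(F,0),s["eef_pos"],s["torque"],s["time"])
E
```

```text
[-0.04755278  0.03712346 -3.42013193] [0.41423902 0.59556031 0.63612228] [ 0.51935683 -0.31334369  0.25626051] [-0.00834345 -0.00514602 -0.01343552] 11.7
```

The right one weighs about 3.4 N (0.35 kg), so it's the full one. I'll carry it up and over to the bay.

Request:
{"method": "play_rows", "body": {"series": [[0, 0, 3, 0, 0, 0], [0, 0, 4, 0, 0, 0], [0, 0, 3, 0, 0, 0], [0.6, 2, 0, 0, 0, 0], [1, 4, 0, 0, 0, 0]]}}

```text
time: 12.2
eef_pos: [0.5351, -0.255, 0.3576]
tcp_rot: [-3.139, 0.003, 3.079]
ft_force: [0.3, -0.4, -3.9]
opening: 0.755
gripper_force: 68.4
```

Request:
{"method": "play_rows", "body": {"series": [[1, 4, 0, 0, 0, 0], [1, 4, 0, 0, 0, 2], [1, 4, 0, 0, 0, 2], [1, 4, 0, 0, 0, 2], [1, 4, 0, 0, 0, 2.2]]}}

```text
time: 12.7
eef_pos: [0.5855, -0.0517, 0.3564]
tcp_rot: [3.142, 0.0, -3.056]
ft_force: [0.6, -0.5, -2.5]
opening: 0.754
gripper_force: 68.3
```

Request:
{"method": "play_rows", "body": {"series": [[1, 4, 0, 0, 0, 0], [1, 4, 0, 0, 0, 0], [1, 4, 0, 0, 0, 0], [1, 4, 0, 0, 0, 0], [0.5, 2, 0, 0, 0, 0]]}}

```text
time: 13.2
eef_pos: [0.6304, 0.1301, 0.3561]
tcp_rot: [3.14, 0.0, -3.055]
ft_force: [-0.0, 0.3, -3.1]
opening: 0.752
gripper_force: 68.3
```

Request:
{"method": "play_rows", "body": {"series": [[0, 0, 0, 0, 0, 0], [0, 0, 0, 0, 0, 0]]}}

```text
time: 13.4
eef_pos: [0.6302, 0.127, 0.3559]
tcp_rot: [-3.141, -0.001, -3.056]
ft_force: [0.5, -0.7, -2.7]
opening: 0.756
gripper_force: 68.3
```

Request:
{"method": "play_rows", "body": {"series": [[1, 4, -2, 0, 0, 0], [1, 3.8, -2, 0, 0, 0], [0, 0, -2, 0, 0, 0], [0, 0, 0, 0, 0, 0], [0, 0, 0, 0, 0, 0]]}}

```text
time: 13.9
eef_pos: [0.6505, 0.2032, 0.2964]
tcp_rot: [-3.141, -0.001, -3.059]
ft_force: [-0.6, -0.3, -3.5]
opening: 0.748
gripper_force: 68.3
```

```bash
python3 - <<'E'
from fit import *
s=env.get_state(); print(s["eef_pos"],s["tcp_rot"])
t=grab("top","pics/t4.png"); c=grab("scene","pics/s4.png")
a=cv2.imread("pics/t4.png")[90:230,150:310]; b=cv2.imread("pics/s4.png")[90:240,330:500]
o=np.zeros((360,800,3),np.uint8); a=cv2.resize(a,(400,350),interpolation=2); b=cv2.resize(b,(400,353),interpolation=2)
o[:350,:400]=a;o[:353,400:]=b; cv2.imwrite("pics/c4.png",cv2.convertScaleAbs(o,alpha=1.4))
E
```

```text
[0.6505197  0.20323425 0.29638587] [-3.14109447e+00 -8.45744793e-04 -3.05909925e+00]
```

View pics/c4.png

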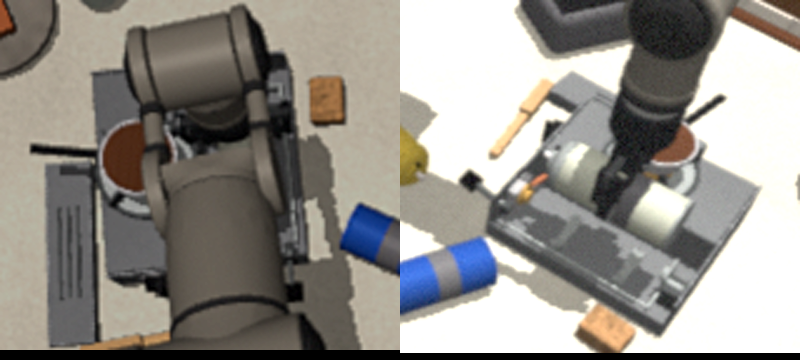

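The scene view shows the cartridge hovering over the bay. The valve is at about crop (523,190) and the push plate at about (668,290). I'll check the stove fit against these before lowering.

```bash
python3 - <<'E'|tail -3
from fit import *
f=lambda u,v:(330+(u-400)*.425,90+v*.425)
print("valve",proj(sc,at(S,-.102,-.07,.052)),f(523,190)); print("push",proj(sc,at(S,.1,-.07,.052)),f(668,288)); print("pad",proj(sc,at(S,-.178,-.105,.067)),f(471,181))
E
```

```text
valve [384.98930126 173.73386788] (382.275, 170.75)
push [442.39910773 206.29272008] (443.9, 212.39999999999998)
pad [359.46896626 165.64454193] (360.175, 166.925)
```

Request:
{"method": "play_rows", "body": {"series": [[0, 0.15, -1.5, 0, 0, 0], [0, 0, -1.5, 0, 0, 0], [0, 0, -1, 0, 0, 0], [0, 0, 0, 0, 0, 0]]}}

```text
time: 14.4
eef_pos: [0.6497, 0.2059, 0.2533]
tcp_rot: [-3.141, -0.005, -3.058]
ft_force: [1.0, 0.6, -3.9]
opening: 0.754
gripper_force: 68.4
```

Request:
{"method": "play_rows", "body": {"series": [[0, 0, -1, 0, 0, 0], [0, 0, -1, 0, 0, 0], [0, 0, -0.6, 0, 0, 0], [0, 0, -0.6, 0, 0, 0], [0, 0, 0, 0, 0, 0]]}}

```text
time: 14.9
eef_pos: [0.6501, 0.2061, 0.223]
tcp_rot: [-3.141, -0.002, -3.058]
ft_force: [-0.7, -0.0, -3.9]
opening: 0.754
gripper_force: 68.4
```

Request:
{"method": "play_rows", "body": {"series": [[0, 0, -0.4, 0, 0, 0], [0, 0, -0.3, 0, 0, 0], [0, 0, -0.3, 0, 0, 0], [0, 0, 0, 0, 0, 0]]}}

```text
time: 15.3
eef_pos: [0.6502, 0.2061, 0.2138]
tcp_rot: [3.142, -0.001, -3.058]
ft_force: [0.2, 0.4, -4.0]
opening: 0.756
gripper_force: 68.4
```

Request:
{"method": "play_rows", "body": {"series": [[0, -0.1, -0.3, 0, 0, 0], [0, 0, -0.2, 0, 0, 0], [0, 0, -0.2, 0, 0, 0], [0, 0, 0, 0, 0, 0]]}}

```text
time: 15.7
eef_pos: [0.6503, 0.2051, 0.2068]
tcp_rot: [3.142, -0.001, -3.058]
ft_force: [-0.2, 0.3, -2.7]
opening: 0.758
gripper_force: 68.4
```

Request:
{"method": "play_rows", "body": {"series": [[0, 0, -0.1, 0, 0, 0], [0, 0, 0, 0, 0, 0], [0, 0, 0, 0, 0, 0]]}}

```text
time: 16.0
eef_pos: [0.6504, 0.2052, 0.2063]
tcp_rot: [3.141, 0.0, -3.058]
ft_force: [-0.6, 0.2, -3.9]
opening: 0.747
gripper_force: 68.4
```

Request:
{"method": "play_rows", "body": {"series": [[0, 0, -0.1, 0, 0, 0], [0, 0, -0.1, 0, 0, 0], [0, 0, 0, 0, 0, 0], [0, 0, 0, 0, 0, 0]]}}

```text
time: 16.4
eef_pos: [0.6505, 0.2056, 0.2055]
tcp_rot: [3.141, 0.002, -3.057]
ft_force: [-2.2, 2.9, 5.7]
opening: 0.753
gripper_force: 69.5
```

Request:
{"method": "play_rows", "body": {"series": [[0, 0, -0.1, 0, 0, 0], [0, 0, 0, 0, 0, 0], [0, 0, 0, 0, 0, 0]]}}

```text
time: 16.7
eef_pos: [0.6506, 0.2058, 0.2053]
tcp_rot: [3.14, 0.003, -3.057]
ft_force: [-4.1, 2.8, 10.0]
opening: 0.756
gripper_force: 70.2
```

It's seated at the expected height, so I'll release gently with a partial opening.

Request:
{"method": "play_rows", "body": {"series": [[0, 0, 0.1, 0, 0, 0], [0, 0.05, 0, 0, 0, 0]]}}

```text
time: 16.9
eef_pos: [0.6506, 0.206, 0.2053]
tcp_rot: [3.141, 0.002, -3.057]
ft_force: [-0.6, 2.1, 7.0]
opening: 0.752
gripper_force: 69.2
```

Request:
{"method": "play_rows", "body": {"series": [[0, 0, 0, 0, 0, 0], [0, 0, 0, 0, 0, 0], [0, 0, 0, 0, 0, 0], [0, 0, 0, 0, 0, 0]], "fingers": 7.6}}

```text
time: 17.3
eef_pos: [0.6504, 0.2054, 0.2039]
tcp_rot: [-3.141, -0.001, -3.058]
ft_force: [0.5, -0.3, -0.6]
opening: 0.891
gripper_force: 0.0
```

Request:
{"method": "play_rows", "body": {"series": [[0, 0, 0.8, 0, 0, 0], [0, 0, 1.5, 0, 0, 0], [0, 0, 2.5, 0, 0, 0], [0, 0, 4, 0, 0, 0], [0, 0, 4, 0, 0, 0]]}}

```text
time: 17.8
eef_pos: [0.6501, 0.2056, 0.3347]
tcp_rot: [3.141, 0.0, -3.058]
ft_force: [1.0, -0.3, -0.4]
opening: 0.888
gripper_force: 0.0
```

Request:
{"method": "play_rows", "body": {"series": [[-2, -4, 2, 0, 0, 0], [-3, -4, 2, 0, 0, 0], [-3, -4, 0, 0, 0, 0], [-3, -4, 0, 0, 0, 0], [-3, -4, 0, 0, 0, 0]], "fingers": 0}}

```text
time: 18.3
eef_pos: [0.5109, 0.0073, 0.3726]
tcp_rot: [-3.141, 0.003, -3.057]
ft_force: [1.0, -1.1, 0.2]
opening: 0.032
gripper_force: 0.0
```

Request:
{"method": "play_rows", "body": {"series": [[-3, -4, 0, 0, 0, 0], [-3, -4, 0, 0, 0, 0], [0, 0, 0, 0, 0, 0]]}}

```text
time: 18.6
eef_pos: [0.4497, -0.0749, 0.3724]
tcp_rot: [-3.14, 0.001, -3.063]
ft_force: [-0.1, 0.6, -0.7]
opening: -0.001
gripper_force: 0.0
```

```bash
python3 - <<'E'
from h import *
import pickle
t=grab("top","pics/t5.png"); c=grab("scene","pics/s5.png")
pickle.dump(t,open("top5.pkl","wb"));pickle.dump(c,open("scene5.pkl","wb"))
a=cv2.imread("pics/t5.png")[100:222,180:290]; b=cv2.imread("pics/s5.png")[90:240,330:500]
o=np.zeros((537,790,3),np.uint8); a=cv2.resize(a,(396,439),interpolation=2); b=cv2.resize(b,(390,344),interpolation=2)
o[:439,:396]=a;o[:344,400:]=b; cv2.imwrite("pics/c5.png",cv2.convertScaleAbs(o[:440],alpha=1.4))
E
```

```text
(no output)
```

View pics/c5.png

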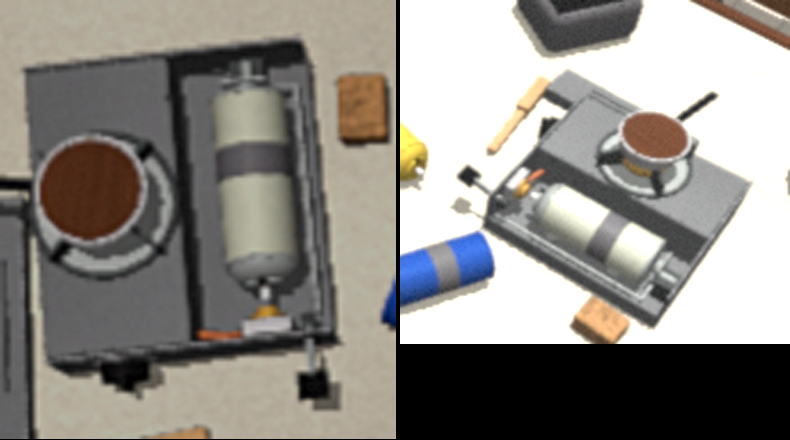

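The cartridge lies in the bay with the nozzle facing the valve and the base at the push plate. Now for the lever.

Request:
{"method": "play_rows", "body": {"series": [[0.4, 4.2, 0, 0, 0, 0], [0.4, 4.2, 0, 0, 0, 0], [0.3, 4.2, 0, 0, 0, 0], [0.3, 4.2, 0, 0, 0, 0], [0.3, 4.2, 0, 0, 0, 0]], "fingers": 0}}

```text
time: 19.2
eef_pos: [0.4696, 0.1419, 0.3715]
tcp_rot: [3.141, 0.002, -3.055]
ft_force: [1.4, -1.4, -0.3]
opening: 0.004
gripper_force: 0.0
```

Request:
{"method": "play_rows", "body": {"series": [[0, 1.9, -2.5, 0, 0, 0], [0, 0, -3, 0, 0, 0], [0, 0, -3, 0, 0, 0], [0, 0, 0, 0, 0, 0], [0, 0, 0, 0, 0, 0]]}}

```text
time: 19.7
eef_pos: [0.4699, 0.1586, 0.2865]
tcp_rot: [3.141, 0.0, -3.056]
ft_force: [-0.0, 0.2, 1.2]
opening: 0.001
gripper_force: 0.0
```

Request:
{"method": "play_rows", "body": {"series": [[-0.3, -0.4, -1.5, 0, 0, 0], [0, 0, -1.5, 0, 0, 0], [0, 0, -0.5, 0, 0, 0], [0, 0, 0, 0, 0, 0], [0, 0, 0, 0, 0, 0]]}}

```text
time: 20.2
eef_pos: [0.4671, 0.1537, 0.2521]
tcp_rot: [3.141, 0.002, -3.057]
ft_force: [0.4, -1.0, 0.4]
opening: -0.0
gripper_force: 0.0
```

```bash
python3 - <<'E'
from h import *
c=grab("scene","pics/s6.png"); print(env.get_state()["eef_pos"])
cv2.imwrite("pics/c6.png",cv2.convertScaleAbs(cv2.resize(cv2.imread("pics/s6.png")[110:220,310:450],None,fx=4,fy=4,interpolation=2),alpha=1.3))
E
```

```text
[0.46701416 0.15368128 0.2519949 ]
```

View pics/c6.png

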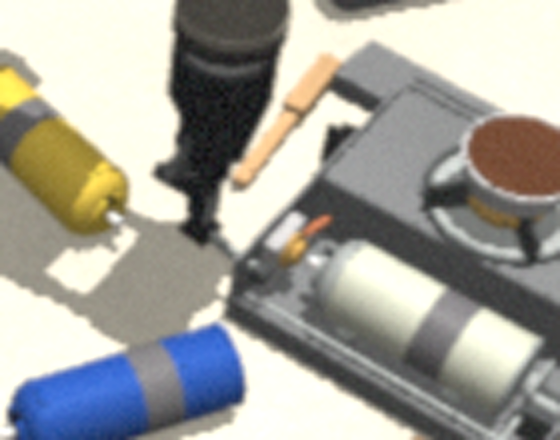

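The shut fingertips, at about (200,228), sit right over the lever pad. Pressing down in small steps.

Request:
{"method": "play_rows", "body": {"series": [[0, 0, -0.3, 0, 0, 0], [0, 0, -0.3, 0, 0, 0], [0, 0, -0.3, 0, 0, 0], [0, 0, -0.2, 0, 0, 0], [0, 0, -0.2, 0, 0, 0]]}}

```text
time: 20.75
eef_pos: [0.4663, 0.1535, 0.2377]
tcp_rot: [3.142, -0.001, -3.058]
ft_force: [-1.8, -0.2, 3.7]
opening: -0.003
gripper_force: 1.6
```

Request:
{"method": "play_rows", "body": {"series": [[0, 0, -0.2, 0, 0, 0], [0, 0, -0.2, 0, 0, 0], [0, 0, -0.2, 0, 0, 0], [0, 0, -0.2, 0, 0, 0], [0, 0, -0.2, 0, 0, 0]]}}

```text
time: 21.25
eef_pos: [0.4663, 0.1535, 0.2276]
tcp_rot: [3.142, -0.001, -3.058]
ft_force: [-3.1, -0.5, 5.1]
opening: -0.0
gripper_force: 2.4
```

Request:
{"method": "play_rows", "body": {"series": [[0, 0, -0.2, 0, 0, 0], [0, 0, -0.2, 0, 0, 0], [0, 0, -0.2, 0, 0, 0], [0, 0, -0.2, 0, 0, 0], [0, 0, 0, 0, 0, 0]]}}

```text
time: 21.75
eef_pos: [0.4664, 0.1535, 0.2195]
tcp_rot: [3.142, -0.001, -3.058]
ft_force: [-2.6, -0.2, 3.0]
opening: -0.001
gripper_force: 2.0
```

Request:
{"method": "play_rows", "body": {"series": [[0, 0, -0.2, 0, 0, 0], [0, 0, -0.1, 0, 0, 0], [0, 0, -0.1, 0, 0, 0], [0, 0, -0.1, 0, 0, 0], [0, 0, 0, 0, 0, 0]]}}

```text
time: 22.25
eef_pos: [0.4666, 0.1536, 0.2151]
tcp_rot: [3.141, 0.001, -3.058]
ft_force: [-3.5, -1.0, 6.5]
opening: -0.004
gripper_force: 4.1
```

Request:
{"method": "play_rows", "body": {"series": [[0, 0, -0.1, 0, 0, 0], [0, 0, -0.1, 0, 0, 0], [0, 0, 0, 0, 0, 0]]}}

```text
time: 22.55
eef_pos: [0.4667, 0.1536, 0.2133]
tcp_rot: [3.141, 0.001, -3.058]
ft_force: [-2.7, -0.9, 8.7]
opening: -0.001
gripper_force: 4.7
```

Request:
{"method": "play_rows", "body": {"series": [[0, 0, -0.1, 0, 0, 0], [0, 0, 0, 0, 0, 0], [0, 0, 0, 0, 0, 0]]}}

```text
time: 22.85
eef_pos: [0.4667, 0.1536, 0.2129]
tcp_rot: [3.141, 0.002, -3.058]
ft_force: [-5.1, -1.0, 16.3]
opening: -0.002
gripper_force: 8.0
```

Request:
{"method": "play_rows", "body": {"series": [[0, 0, -0.05, 0, 0, 0], [0, 0, 0, 0, 0, 0], [0, 0, 0, 0, 0, 0]]}}

```text
time: 23.15
eef_pos: [0.4667, 0.1536, 0.2128]
tcp_rot: [3.141, 0.002, -3.057]
ft_force: [-5.6, -1.3, 19.2]
opening: -0.003
gripper_force: 10.1
```

The fingers have hit the rigid stop: height no longer changes while the force rises to 19 N, under the 25 N limit. I'll retreat and check.

Request:
{"method": "play_rows", "body": {"series": [[0, 0, 0.3, 0, 0, 0], [0, 0, 1, 0, 0, 0], [0, 0, 3, 0, 0, 0], [0, 0, 4, 0, 0, 0], [0, 0, 4, 0, 0, 0]]}}

```text
time: 23.65
eef_pos: [0.4666, 0.1535, 0.3357]
tcp_rot: [3.142, -0.0, -3.058]
ft_force: [0.6, 0.8, 0.0]
opening: -0.001
gripper_force: 0.0
```

Request:
{"method": "play_rows", "body": {"series": [[0, -4, 1, 0, 0, 0], [0, -4, 1, 0, 0, 0], [-1, -4, 0, 0, 0, 0], [-1, -4, 0, 0, 0, 0], [-1, -4, 0, 0, 0, 0]]}}

```text
time: 24.15
eef_pos: [0.4361, -0.048, 0.3548]
tcp_rot: [-3.141, 0.002, -3.057]
ft_force: [1.8, -0.5, 0.5]
opening: -0.0
gripper_force: 0.0
```

Request:
{"method": "play_rows", "body": {"series": [[-1, -4, 0, 0, 0, 0], [0, 0, 0, 0, 0, 0], [0, 0, 0, 0, 0, 0]]}}

```text
time: 24.45
eef_pos: [0.4265, -0.0873, 0.3546]
tcp_rot: [-3.142, 0.001, -3.06]
ft_force: [-0.5, 0.4, -1.2]
opening: 0.0
gripper_force: 0.0
```

```bash
python3 - <<'E'|tail -4
from fit import *
t=grab("top","pics/t7.png"); c=grab("scene","pics/s7.png")
a=cv2.imread("pics/t7.png"); b=cv2.imread("pics/s7.png")
o=np.zeros((600,800,3),np.uint8); o[:440,:396]=cv2.resize(a[100:222,180:290],(396,440),interpolation=2); o[:344,400:790]=cv2.resize(b[90:240,330:500],(390,344),interpolation=2)
o[350:590,400:790]=cv2.resize(a[120:250,270:450],(390,240),interpolation=2)
cv2.imwrite("pics/c7.png",cv2.convertScaleAbs(o,alpha=1.4))
# dark pad blob near expected
g=cv2.cvtColor(t["color"],cv2.COLOR_RGB2GRAY)
for I,nm in((i,"before"),(t,"after")):
    g=I["color"].max(2)[200:216,258:276]; m=cv2.moments((g<30).astype(np.uint8),True); print(nm,"pad px",258+m["m10"]/max(m["m00"],1),200+m["m01"]/max(m["m00"],1),m["m00"])
print("expected up",proj(i,at(S,-.178,-.105,.068)),"down",proj(i,at(S,-.178,-.105,.038)))
print("home nozzle/base px",proj(i,at(S,-.108,-.07,.052)),proj(i,at(S,.078,-.07,.083)),env.get_state()["time"])
E
```

```text
before pad px 266.44642857142856 206.85714285714286 56.0
after pad px 267.8979591836735 207.85714285714286 49.0
expected up [266.75304023 206.6062414 ] down [267.8556002  207.82772379]
home nozzle/base px [254.32800652 186.83752867] [247.62667653 127.93093418] 24.55
```

View pics/c7.png

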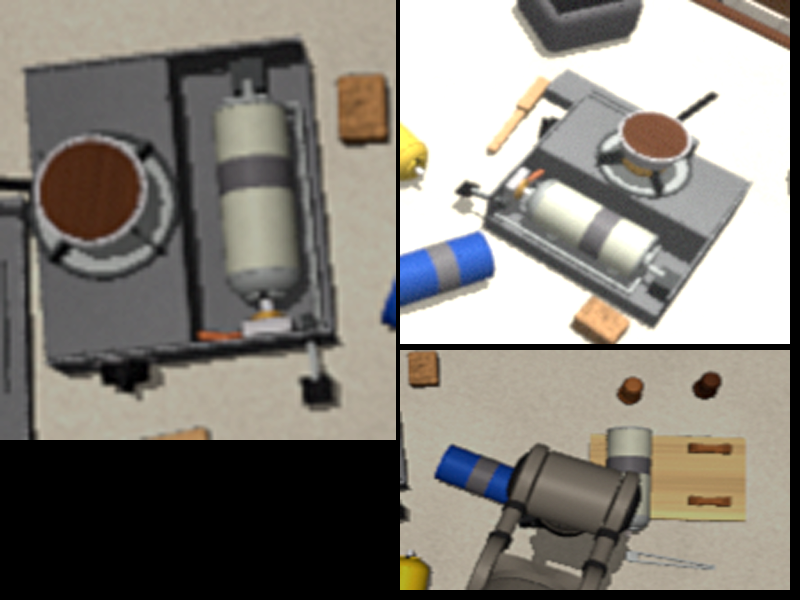

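The lever pad appears exactly at its "down" position (267.9, 207.9). The cartridge is home on the valve, the spent one is in the left groove, and nothing else in view has moved. Handing in.

```bash
python3 -c "
from cell import env
print(env.hand_in())"
```

```text
the job is handed in; nothing more can be done
None
```

The full cartridge (about 0.35 kg, from the right groove) is home on the valve with the lock lever fully down, the spent one (about 0.14 kg) is back in the left groove, and the job was handed in at about 25 s.

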